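# Pull the cellar vent window shut with the window pole

## Robot

A 6-joint arm with a two-finger parallel gripper is mounted at the origin on the work surface. World frame = base frame: x ahead of the robot, y to its left, z up, the work surface at z = 0. Lengths are in mm, angles in degrees, forces in N, time in s.
With the tool pointing down it reaches from about 350 to 850 mm from the base axis. Payload 8.1 kg.
Tool frame: the origin (TCP) lies between the finger pads; the fingertips stand 11 mm ahead of it and the grasp point (between the pads) lies 8 mm behind it; z points along the fingers, y is the line along which they close (so a half turn about z gives the same grasp; the last joint's range is limited). The gripper opens to 85 mm and grips with 20 to 120 N. Pads are 22 mm wide; open, the fingers measure 114 mm over their backs; the gripper's body (76 mm by 85 mm) begins 54 mm behind the grasp point. The pads swing forward as they close: fully open they stand 13 mm farther back than shut.
Start: joints at [59.908, 7.471, 85.268, -0, 87.261, -4.893], TCP at [255.435, 542.916, 242.292] pointing down, gripper open.
Joint ranges: [-169.43, 169.43], [-51.17, 129.36], [1.28, 143.12], [-76.62, 256.62], [0, 156.53], [-152.29, 152.29]. Speed limits (degrees/s): [136.94, 136.94, 159.86, 180, 180, 180].

## Interface

Orientations are given as [roll, pitch, yaw] about the fixed x, y, z axes, in that order (R = Rz(yaw) Ry(pitch) Rx(roll)).
In Python, from bench import r, snapshot, get_calibration gives the robot as it stands.
- The arm moves only by the tool step_arm, never from a script. Its argument "rows" is a list of rows, each a list of 2 entries, a list of its own where there are three numbers: the shift along the tool's x, y, z in mm, then the turn about the tool's z in degrees. In form: [[[tx, ty, tz], yaw], ...]. A call has 1 to 12 rows; each row is the pose to reach, as a shift and turn from the pose commanded when the call began, along the tool's axes at that moment; what a row does not reach only later rows make up. A row lasts 1/10 s, in which the tool goes at most 50 mm and 8.59 degrees, less where a joint would pass 70% of its speed; a pose out of reach is approached as far as the arm can. A call with a gripper value outside its range is refused whole. "fingers" is the opening, from 0 (shut) to 1 (fully open), set as the call begins (left out, the last holds). The fingers move at their own pace and stop on an object; "squeeze" is the grip in N (left out, the last holds). Time passes only in rows, so rows that repeat a pose let the fingers close. It gives the time, the measured TCP pose, the force, the opening and the grip force at its end, in the units of the state.
- r.sense(): the state, without advancing time (a new reading comes with each control period).
- snapshot(name): name is "scene" or "top" or "wrist"; returns the picture (480x640x3 uint8, blue, green, red); there is no depth.
- get_calibration(name): a dict with "fovy" (degrees; the focal length in pixels is half the picture's height over the tangent of half this angle, whatever the lens; pixels are square), "cx", "cy" (the principal point, pixels), "eye" and "orientation" of the camera in the world. Camera axes: x right, y up, looking along -z (the intrinsics and any distortion apply to the point x, -y, -z); pixel columns grow to the right and rows downward; lengths in mm; the calibration is good to about 2 mm. A picture is of the moment at which its call begins: read the wrist's pose just before it. get_calibration takes no time and is no camera call; for the wrist camera it gives the pose at the moment of the call.
- r.hand_in(): hands the job in; it is judged then, once.
The state is a dict: "time": time; "joint_pos": joint angles; "qd": joint speeds; "joint_efforts": joint torques, N m; "tool_pos": TCP position; "tcp_rot": TCP orientation; "ft_force": force on the tool from outside, world axes, zero at the start; "wrist_torque": the same for the moment, N m; "finger_gap": finger opening in mm; "grip_force": force on a finger pad.
Only numpy, scipy, OpenCV 4.12 (cv2) and the standard library are available. Lean on these libraries where they do the work, as an engineer would, in place of code of your own. Each camera call takes 0.05 s, during which the arm holds its last target. There are 200 camera calls.

## Task

Take the window pole from its rest, put its hook up into the ring eye of the tilted-out vent window, and ease the window shut until its spring catch snaps over and holds it. Then unhook the pole and lay it back in both forks of its rest, hook up and at the window's side as it was. Work the window only with the pole and never haul hard on it, and leave the other things on the bench and sill where they are.

Things in the scene. Friction and masses are not known exactly. Their poses are not given: they have to be found in the camera images.
- pole: window pole, 0.24 kg: wooden bar 22 mm wide, 26 high, 450 long, steel hook at one end. Origin on its centre line at its centre of mass, where to grip it. -y points along it to the hook, z up as it lies in its rest. Bar ends 160 mm (hook end) and 290 mm from the origin; then a 7 mm round shank on the centre line to 225 mm
- pole_hook (a point): a point in the hook's prong: 225 mm from the pole's origin the shank bends square up (pole +z) into a 7 mm round prong, its tip 39 mm above the centre line; this point is 22 mm above the centre line. Axes as the pole's
- rest: fixed wooden rest of the pole: board 75 x 300 mm with two upright forks, 18 mm thick, 110 mm either side of its middle along its y. Origin under the board's middle, z up. Notches 26 mm wide with flared mouths, floor 60 mm and fork tips 98 mm above the bench. The pole starts in both forks along y, hook to -y, prong up
- rest_seat (a point): point midway between the two notches, 73 mm above the bench: the pole's origin lies here (at the start within 15 mm along the pole) when it is in the rest. Axes as the rest's
- window: fixed cellar wall 540 mm wide, 50 thick, 400 high, with a vent window. Origin at the foot of its inner (room side) face below the window's middle; y level, square to the wall, into the room; x along the wall; z up. Opening 350 mm wide, 100 to 352 mm above the bench; sill board, top 98 mm above the bench, stands 100 mm into the room
- vent (a joint): angle of the sash, rad: 0 shut on a hard stop, grows as its top tilts outwards (away from the room), at most 0.62. Sash 292 mm wide, 240 high, 0.55 kg, white frame, hinged on its lower edge; stiff hinges keep it where it is left (2 to 5 N at the eye move it)
- vent_eye (a point): centre of the steel ring eye on the sash's room side: 30 mm inside, 40 outside diameter, 5 mm wire, standing out square from the sash, its hole open up and down (ring level when shut). 219 mm above the hinge axis and 46 mm to its room side. Axes as the window's, tilting with the sash: z through the hole
- vent_hinge (a point): middle of the sash's hinge axis, which runs along the window's x axis, 106 mm above the bench and 34 mm behind the inner wall face
- last: bystander: wooden shoe last, 276 mm long, on the bench; origin under its middle
- mallet: bystander: mallet lying on the bench
- rasp: bystander: wood rasp lying on the bench, 300 mm long
- tin: bystander: tin, 70 mm wide and 90 mm high, on the bench
- glue: bystander: bottle, 44 mm wide and 105 mm high, on the window sill; origin under its middle
- clock: bystander: small clock, 55 mm high, on the window sill; origin under its middle
- jar: bystander: glass jar, 60 mm high, on the window sill; origin under its middle
- vent_catch (a point): sprung roller catch at the middle of the frame head, 352 mm above the bench. From about 0.03 rad before shut it resists with up to 14 to 18 N at the eye (over 25 N strains it); at 0.01 rad it snaps over, draws the sash on to its stop and holds it there against some 6 N. Let go before that, the sash stays ajar

How it is judged:
By the outcome, as a careful person would: the job done as asked, in the order asked, and still so for the second after the job is handed in, with the robot touching nothing.
It also fails if it takes over 61 s, if anything falls off the work surface, if the arm or the gripper's body presses on something with over 40 N, if the wrist force passes 120 N, or if a joint passes its speed limit or range.

## Working session

There is one attempt and no reset: what is moved stays moved. The work goes in short steps, Python scripts to look and compute and a tool call to move; the robot and the scene stay as the last step left them, time stands still between calls to the robot, and variables do not carry over. Pictures are saved under pics/ and viewed, at most 10 in all, crops included, and the job is handed in when it is done.

Besides the shell and the picture viewer there is one more tool, called after "Request:" in YAML: its name, and indented under it one key for each argument. step_arm: Moves the arm, as the interface text tells. Its arguments: {"type":"object","properties":{"rows":{"type":"array"},"fingers":{"type":"number"},"squeeze":{"type":"number"}},"required":["rows"]}

```bash
ls; mkdir -p pics; python3 - <<'E'
from bench import r,snapshot,get_calibration
import cv2
s=r.sense();print({k:s[k] for k in('time','tool_pos','tcp_rot','ft_force','finger_gap')})
for n in('scene','top','wrist'):
    print(n,get_calibration(n)); cv2.imwrite(f'pics/{n}0.png',snapshot(n))
E
```

```text
pics
{'time': 0.0, 'tool_pos': array([255.16498473, 542.45053997, 241.2401735 ]), 'tcp_rot': array([-1.79894086e+02, -1.03108667e-02,  1.54798873e+02]), 'ft_force': array([-0.47754724,  0.26584174, -0.30000755]), 'finger_gap': 85.3845415395833}
scene {'fovy': 51.53480003616918, 'cx': 316.78719395053804, 'cy': 227.40009977666938, 'eye': array([1134.64971006,  278.53605493, 1112.23094434]), 'orientation': array([ 35.21330718,   0.41107869, 113.4845608 ])}
top {'fovy': 49.889567406481234, 'cx': 326.2116502359173, 'cy': 245.09691974695463, 'eye': array([ 376.07980652,   44.93318105, 1217.29380037]), 'orientation': array([  8.65521026,  -1.60634594, -90.77509486])}
wrist {'fovy': 70.34278194426328, 'cx': 319.405445419109, 'cy': 236.65905276303187, 'eye': array([190.80234884, 573.5732433 , 373.60832533]), 'orientation': array([-16.31257491,   0.07558338,  64.86304292])}
```

View pics/scene0.png

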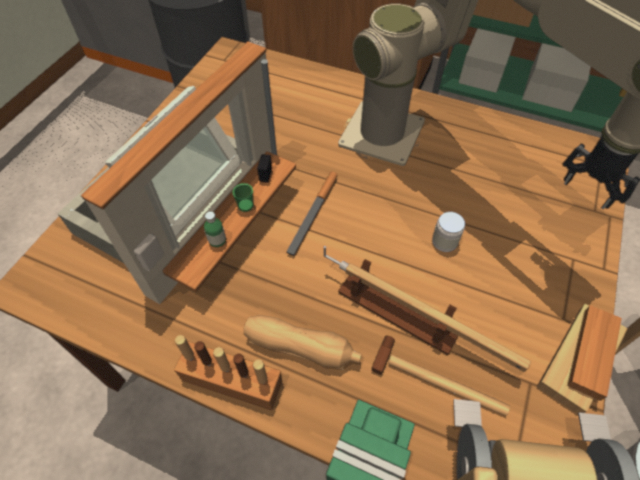

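View pics/top0.png

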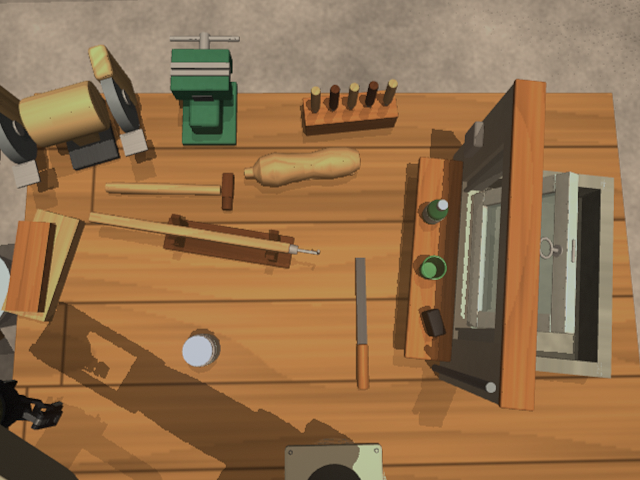

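The scene view shows the window on the far left, the pole in its rest at (340–525, 265–365), and the tin at (450,232). In the top view, the bar runs from (90,217) to (293,250) with the hook near (318,252). The ring eye is at (547,247) behind the wall top, which spans (518–545, 80) to (502–535, 408). I'll take an enlarged crop next.

```bash
python3 - <<'E'
import cv2,numpy as np
a=cv2.imread('pics/top0.png')
A=cv2.resize(a[190:290,75:335],None,fx=3,fy=3,interpolation=cv2.INTER_CUBIC)
B=cv2.resize(a[210:285,400:600],None,fx=4,fy=4,interpolation=cv2.INTER_CUBIC)
o=np.zeros((600,800,3),np.uint8);o[:300,:780]=A;o[300:600,:800]=B
cv2.imwrite('pics/crop1.png',o)
E
cat > h.py <<'E'
import numpy as np
from scipy.spatial.transform import Rotation as R
from bench import r,snapshot,get_calibration
def ray(n,px,c=None):
    c=c or get_calibration(n); f=240/np.tan(np.radians(c['fovy']/2))
    d=np.array([(px[0]-c['cx'])/f,-(px[1]-c['cy'])/f,-1])
    return np.array(c['eye']),R.from_euler('xyz',c['orientation'],degrees=True).apply(d)
def on(n,px,z,c=None):
    e,d=ray(n,px,c); return e+d*(z-e[2])/d[2]
def proj(n,p,c=None):
    c=c or get_calibration(n); f=240/np.tan(np.radians(c['fovy']/2))
    v=R.from_euler('xyz',c['orientation'],degrees=True).inv().apply(np.array(p)-c['eye'])
    return np.array([c['cx']+f*v[0]/-v[2],c['cy']-f*v[1]/-v[2]])
E
```

```text
(no output)
```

View pics/crop1.png

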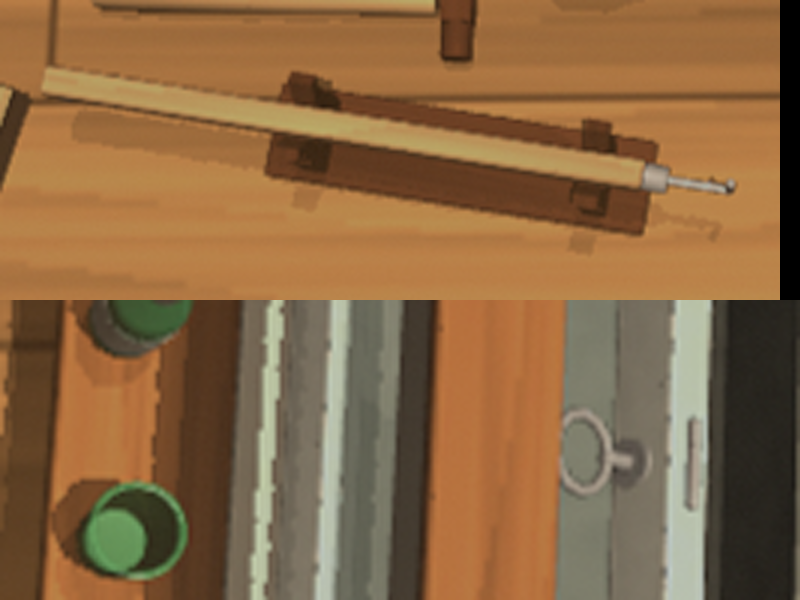

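The crop shows the bar's back end at full-image (90,216), the end of its wood at (289,248), the prong tip at (319,252), and the ring centre at (546,248).

```bash
python3 - <<'E'
from h import *
from scipy.optimize import brentq
np.set_printoptions(precision=1,suppress=True)
t=lambda p,z:on('top',p,z)
b,w,k=t((90,216.3),86),t((289.3,247.7),86),t((318.7,252.3),112)
u=(k-b)[:2];u/=np.linalg.norm(u)
print('pole',b,w,k,'len bar',np.linalg.norm(w-b),'tot(515)',np.linalg.norm((k-b)[:2]),'dirdeg',np.degrees(np.arctan2(u[1],u[0])))
print('origin from hook',k[:2]-225*u,'from end',b[:2]+290*u)
for n in [(178,222),(285,249)]: print('fork approx',t(n,98))
# rest board corners crop -> top of board z~15?
for q in [(291,73),(327,83),(583,120),(612,125),(300,170),(328,172),(572,208),(604,215)]: print('forkcorner',t((75+q[0]/3,190+q[1]/3),98)[:2])
c=[t(p,400) for p in[(517,80),(545,83),(535,408),(502,404)]];print('coping',c)
s=[t(p,98) for p in[(420,157),(405,356)]];print('sill edge',s,np.linalg.norm(s[1]-s[0]))
d=(s[0]-s[1])[:2];d/=np.linalg.norm(d);print('sill x dir',np.degrees(np.arctan2(d[1],d[0])))
d2=(c[0]-c[3])[:2];d2/=np.linalg.norm(d2);print('coping x dir',np.degrees(np.arctan2(d2[1],d2[0])),np.linalg.norm((c[0]-c[3])[:2]))
for n,p in dict(clock=((433,322),125),glue=((437,210),203),jar=((432,268),158),last=((300,167),60),tin=((199,350),90),mallet=((228,190),50)).items(): print(n,t(*p))
E
```

```text
pole [617.1 531.9  86. ] [542.8  92.7  86. ] [528.4  28.1 112. ] len bar 445.49908339074386 tot(515) 511.5528647977635 dirdeg -99.98697895418394
origin from hook [567.4 249.7] from end [566.8 246.3]
fork approx [600.3 335.6  98. ]
fork approx [538.3 101.5  98. ]
forkcorner [617.6 349.2]
forkcorner [609.9 322.8]
forkcorner [580.8 135.9]
forkcorner [576.9 114.7]
forkcorner [545.7 340.4]
forkcorner [544.  320.2]
forkcorner [515.9 143.6]
forkcorner [510.6 120.4]
coping [array([ 781.7, -308.7,  400. ]), array([ 776.3, -356.6,  400. ]), array([ 242.5, -299.2,  400. ]), array([ 249.3, -248.1,  400. ])]
sill edge [array([ 746. , -204.1,   98. ]), array([ 305.1, -153.8,   98. ])] 443.759978018492
sill x dir -6.509124083959645
coping x dir -6.496442629669845 535.7983215198838
clock [ 376.  -210.8  125. ]
glue [ 599.9 -210.7  203. ]
jar [ 486.9 -205.9  158. ]
last [735.7  68.4  60. ]
tin [323.8 285.1  90. ]
mallet [684.5 235.4  50. ]
```

```bash
cat >> h.py <<'E'
def mv(cur,tgt):
    "cur,tgt: x,y,z,yaw world -> tool shift, turn"
    c,s=np.cos(np.radians(cur[3])),np.sin(np.radians(cur[3]));d=np.array(tgt[:3])-cur[:3]
    return np.round([d[0]*c+d[1]*s,d[0]*s-d[1]*c,-d[2],cur[3]-tgt[3]],1)
def world(cur,m):
    c,s=np.cos(np.radians(cur[3])),np.sin(np.radians(cur[3]))
    return np.round([cur[0]+m[0]*c+m[1]*s,cur[1]+m[0]*s-m[1]*c,cur[2]-m[2],cur[3]-m[3]],2)
W0=np.array([515.5,-278.4,0]);a=np.radians(-6.5);WX=np.array([np.cos(a),np.sin(a),0]);WY=np.array([-np.sin(a),np.cos(a),0])
def eye(th): return W0+WY*(-34+46*np.cos(th)-219*np.sin(th))+np.array([0,0,106+219*np.cos(th)+46*np.sin(th)])
E
python3 - <<'E'
from h import *
from scipy.optimize import minimize_scalar
e,d=ray('top',(546,248));d/=np.linalg.norm(d)
f=lambda th:np.linalg.norm(np.cross(eye(th)-e,d))
o=minimize_scalar(f,bounds=(0,.7),method='bounded');v=eye(o.x)-e
print('theta',o.x,'miss',o.fun,'eye model',eye(o.x),'miss along x',np.dot(e+d*np.dot(v,d)-eye(o.x),WX))
for th in(0,.01,.03,.2):print(th,eye(th))
print(mv([255.435,542.916,242.292,154.8],[567,248,200,80]))
E
```

```text
theta 0.4846508499884943 miss 1.3731337474765926 eye model [ 504.70840035 -373.1166545   321.21082468] miss along x -1.3378601758807431
0 [ 516.85843857 -266.47713773  325.        ]
0.01 [ 516.61026729 -268.65530903  325.44904242]
0.03 [ 516.11246188 -273.0244911   326.2812504 ]
0.2 [ 511.82932683 -310.61708494  329.77336976]
[-407.5 -134.2   42.3   74.8]
```

Request:
step_arm:
  rows:
    - [[-45,-15,5],8.3]
    - [[-90,-30,9],16.6]
    - [[-135,-45,14],24.9]
    - [[-180,-60,19],33.2]
    - [[-225,-75,24],41.5]
    - [[-270,-90,28],49.8]
    - [[-315,-104,33],58.1]
    - [[-360,-119,38],66.4]
    - [[-407.5,-134.2,42.3],74.8]
    - [[-407.5,-134.2,42.3],74.8]
    - [[-407.5,-134.2,42.3],74.8]
  fingers: 1
  squeeze: 60

```text
time: 1.25
tool_pos: [567.4, 246.8, 199.1]
tcp_rot: [-179.9, 0.0, 79.9]
ft_force: [-0.7, 0.3, 0.3]
finger_gap: 85.7
grip_force: 0.0
```

```bash
python3 - <<'E'
from h import *
import cv2
s=r.sense();print(s['time'],s['tool_pos'],s['tcp_rot'],s['joint_pos'])
c=get_calibration('wrist');im=snapshot('wrist');cv2.imwrite('pics/w1.png',im)
import pickle;pickle.dump(c,open('w1.pkl','wb'));print(c)
print([proj('wrist',p,c) for p in ((567,248,86),(542.8,92.7,86),(528.4,28.1,112))])
E
```

```text
1.25 [567.37346545 246.76643417 199.13459416] [-1.79916132e+02  2.60587342e-02  7.98903581e+01] [1.87486362e+01 1.17044198e+01 8.50849875e+01 1.77773511e-02
 8.32966231e+01 2.88562088e+01]
{'fovy': 70.34278194426328, 'cx': 319.405445419109, 'cy': 236.65905276303187, 'eye': array([579.94907382, 317.41500983, 331.34421277]), 'orientation': array([-16.28961155,   0.02878179, -10.04705164])}
[array([318.71530718, 235.26857419]), array([322.53046883, 407.06665189]), array([319.20155032, 493.05387889])]
```

View pics/w1.png

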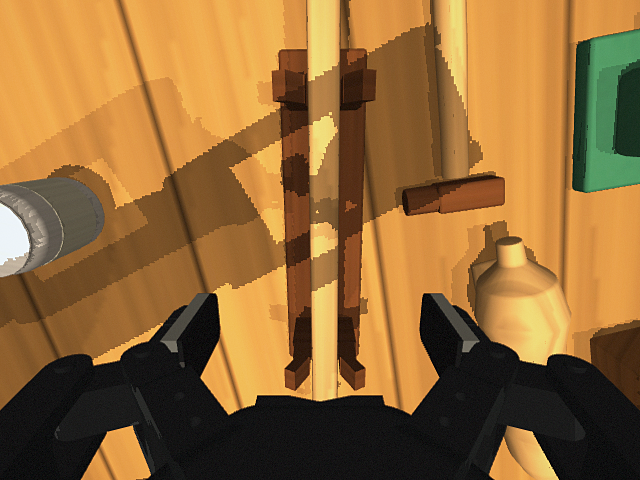

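The wrist view shows the pole lying along column 324, parallel to the tool, where I expected 319. That puts it about 3 mm toward tool +y. The fork notches are centred on the same column, and the fingers will come down clear between the two forks.

Request:
step_arm:
  rows:
    - [[0,3,40],0]
    - [[0,3,80],0]
    - [[0,3,110],0]
    - [[0,3,125],0]
    - [[0,3,135],0]
    - [[0,3,135],0]
    - [[0,3,135],0]

```text
time: 2.0
tool_pos: [570.9, 248.2, 66.8]
tcp_rot: [179.9, -0.1, 80.0]
ft_force: [-0.5, 0.2, 0.5]
finger_gap: 85.2
grip_force: 0.0
```

Request:
step_arm:
  rows:
    - [[0,0,0],0]
    - [[0,0,0],0]
    - [[0,0,0],0]
    - [[0,0,0],0]
    - [[0,0,0],0]
    - [[0,0,0],0]
    - [[0,0,0],0]
    - [[0,0,0],0]
  fingers: 0
  squeeze: 70

```text
time: 2.8
tool_pos: [570.4, 247.5, 65.5]
tcp_rot: [180.0, -0.0, 80.0]
ft_force: [-0.3, -1.5, 5.8]
finger_gap: 21.1
grip_force: 69.3
```

Request:
step_arm:
  rows:
    - [[0,0,-10],0]
    - [[0,0,-25],0]
    - [[0,0,-45],0]
    - [[0,0,-80],0]
    - [[0,0,-120],0]
    - [[0,0,-160],0]
    - [[0,0,-195],0]
    - [[0,0,-205],0]
    - [[0,0,-205],0]
    - [[0,0,-205],0]

```text
time: 3.8
tool_pos: [569.1, 247.3, 268.0]
tcp_rot: [-179.9, 0.1, 80.0]
ft_force: [-0.9, -0.0, -3.4]
finger_gap: 21.0
grip_force: 69.5
```

```bash
python3 - <<'E'
from h import *
import cv2
s=r.sense();print(s['time'],s['tool_pos'],s['tcp_rot'],s['finger_gap'],s['ft_force'],s['wrist_torque'])
im=snapshot('top');cv2.imwrite('pics/t2.png',im)
t=s['tool_pos'];k=t+np.array([0,0,8])
ps=s['tcp_rot'][2];u=np.array([np.cos(np.radians(ps)),np.sin(np.radians(ps)),0])
for d,z in((-225,39),(-225,0),(-160,13),(290,13)):print(d,proj('top',k+u*d+[0,0,z]))
im2=snapshot('scene')
for d,z in((-225,39),(-225,0),(-160,13),(290,13)):print(d,proj('scene',k+u*d+[0,0,z]))
h=proj('top',k+u*-225+[0,0,20]).astype(int);g=proj('scene',k+u*-225+[0,0,20]).astype(int)
print(h,g)
c=lambda i,p:cv2.resize(i[max(p[1]-50,0):max(p[1]-50,0)+100,p[0]-65:p[0]+65],(390,300),interpolation=cv2.INTER_CUBIC)
b=proj('top',k+u*270).astype(int)
cv2.imwrite('pics/c2.png',np.hstack([c(im,h),c(im2,g)]))
e=im[b[1]-40:b[1]+40,0:max(b[0]+40,0)]
E
```

```text
3.8 [569.12391793 247.25644142 267.96182815] [-1.79855973e+02  7.39951595e-02  8.00023583e+01] 21.00645097372749 [-0.94178788 -0.02835227 -3.41399244] [-0.05034658  0.04355543 -0.02683198]
-225 [321.63131012 235.70436002]
-225 [321.22502227 239.25713581]
-160 [286.18402835 232.30726431]
290 [ 42.24853611 192.09642585]
-225 [323.90398784 190.83294039]
-225 [323.82138578 202.46864861]
-160 [350.17614609 212.12434752]
290 [566.74146124 322.80844183]
[321 237] [323 196]
```

View pics/c2.png

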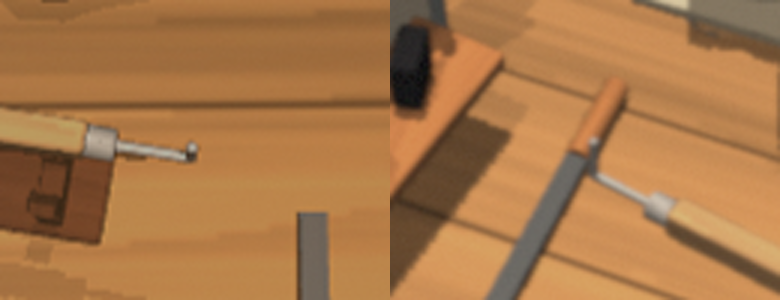

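The top crop shows the prong tip at (320,236), where I predicted (321.6,235.7). In the scene crop it is at (325.7,193.7), where I predicted (323.9,190.8). I'll triangulate the tip and plan the approach.

```bash
cat >> h.py <<'E'
def tri(*obs):
    A=np.zeros((3,3));b=np.zeros(3)
    for n,p in obs:
        e,d=ray(n,p);d/=np.linalg.norm(d);M=np.eye(3)-np.outer(d,d);A+=M;b+=M@e
    return np.linalg.solve(A,b)
E
python3 - <<'E'
from h import *
np.set_printoptions(precision=1,suppress=True)
s=r.sense();t=s['tool_pos']
p=tri(('top',(320.2,236)),('scene',(325.7,193.7)))
u=np.array([np.cos(np.radians(80)),np.sin(np.radians(80)),0])
print('tip',p,'along',np.dot(p-t,u),'side',np.dot(p-t,[u[1],-u[0],0]),'dz from tcp',p[2]-t[2], proj('top',p),proj('scene',p))
E
```

```text
tip [530.5  29.  307.8] along -221.41951258524514 side 0.2222113352744877 dz from tcp 40.99682639395127 [319.7 236.2] [325.3 193.6]
```

```bash
python3 - <<'E'
from h import *
A=[546,-3.5,254,83.5];B=[529,-152.5,254,83.5]
print(mv([569.95,247.48,270,80],A),mv(A,B))
E
```

```text
[-251.3   20.    16.    -3.5] [-150.   -0.   -0.    0.]
```

Request:
step_arm:
  rows:
    - [[-20,2,2],-0.5]
    - [[-60,5,4],-1]
    - [[-105,9,7],-1.5]
    - [[-150,12,10],-2]
    - [[-195,16,13],-2.5]
    - [[-235,19,15],-3]
    - [[-251.3,20,16],-3.5]
    - [[-251.3,20,16],-3.5]
    - [[-251.3,20,16],-3.5]

```text
time: 4.8
tool_pos: [545.3, -3.4, 252.3]
tcp_rot: [-179.8, -0.0, 83.4]
ft_force: [-0.3, 0.5, -1.4]
finger_gap: 21.0
grip_force: 69.5
```

Request:
step_arm:
  rows:
    - [[-15,0,0],0]
    - [[-40,0,0],0]
    - [[-65,0,0],0]
    - [[-90,0,0],0]
    - [[-110,0,0],0]
    - [[-125,0,0],0]
    - [[-135,0,0],0]
    - [[-140,0,0],0]
    - [[-140,0,0],0]
    - [[-140,0,0],0]

```text
time: 5.8
tool_pos: [530.4, -142.0, 254.0]
tcp_rot: [-180.0, -0.0, 83.5]
ft_force: [0.3, 0.6, -2.7]
finger_gap: 21.0
grip_force: 69.5
```

```bash
python3 - <<'E'
from h import *
import cv2
s=r.sense();t=s['tool_pos'];print(s['time'],t,s['tcp_rot'],s['ft_force'])
im=snapshot('top');sc=snapshot('scene');cv2.imwrite('pics/t3.png',im);cv2.imwrite('pics/s3.png',sc)
tip=t-222*WY+[0,0,43];print('tip pred',tip,proj('top',tip),proj('scene',tip),'eye scene',proj('scene',[503.4,-373,321.2]))
A=cv2.resize(im[210:285,500:600],(800,600),interpolation=cv2.INTER_CUBIC)[:, :]
B=cv2.resize(sc[90:290,100:340],(480,400),interpolation=cv2.INTER_CUBIC)
o=np.zeros((600,800,3),np.uint8);o[:300,:400]=cv2.resize(A,(400,300));o[200:600,320:800]=B;o[:300,:400]=cv2.resize(A,(400,300))
cv2.imwrite('pics/c3.png',o)
E
```

```text
5.8 [ 530.35088081 -141.96775792  253.98269361] [-1.79999821e+02 -2.13458245e-02  8.35328615e+01] [ 0.34958131  0.59509969 -2.71837353]
tip pred [ 505.21976735 -362.54070988  296.98269361] [534.4352361  248.96046568] [173.33712196 136.94328608] eye scene [167.29116139 127.42256495]
```

View pics/c3.png

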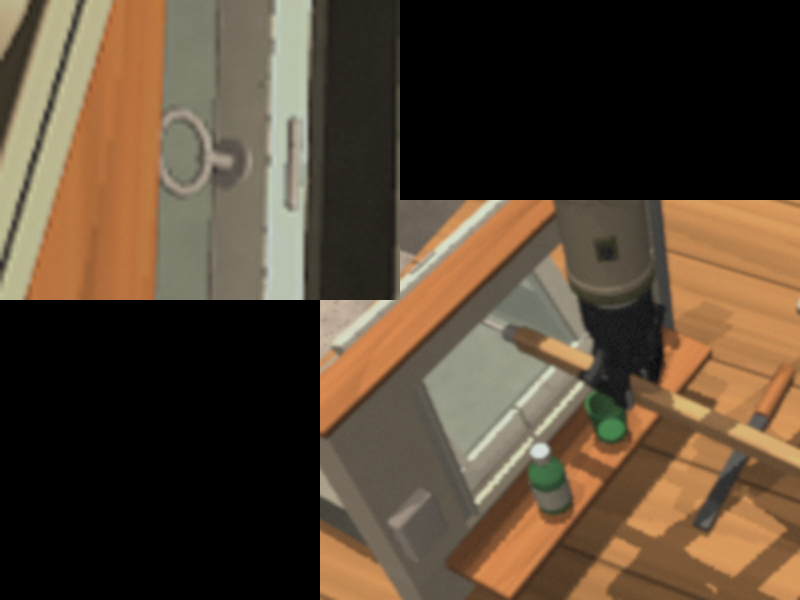

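The top crop shows the ring still at (546,248), with the hook still hidden under the coping, as predicted. The scene crop shows the pole passing cleanly through the opening, above the bottle and jar. I'll advance 12 mm more and look through the ring.

Request:
step_arm:
  rows:
    - [[-4,0,0],0]
    - [[-8,0,0],0]
    - [[-12,0,0],0]
    - [[-12,0,0],0]
    - [[-12,0,0],0]

```text
time: 6.4
tool_pos: [528.8, -154.7, 254.0]
tcp_rot: [180.0, -0.0, 83.5]
ft_force: [-0.3, 1.1, -2.5]
finger_gap: 21.2
grip_force: 69.5
```

```bash
python3 - <<'E'
from h import *
import cv2
s=r.sense();t=s['tool_pos'];print(s['time'],t,s['tcp_rot'],s['ft_force'])
im=snapshot('top')
for d,z in((222,43),(225,47),(222,4)):print(proj('top',t-d*WY+[0,0,z]))
cv2.imwrite('pics/c4.png',cv2.resize(im[225:270,525:585],(600,450),interpolation=cv2.INTER_CUBIC))
E
```

```text
6.4 [ 528.80177593 -154.69306531  253.99994014] [ 1.79999750e+02 -5.43680375e-03  8.34759898e+01] [-0.31316806  1.10849985 -2.50721077]
[541.39195978 249.73426318]
[543.99542292 249.59217124]
[532.35064184 252.64182335]
```

View pics/c4.png

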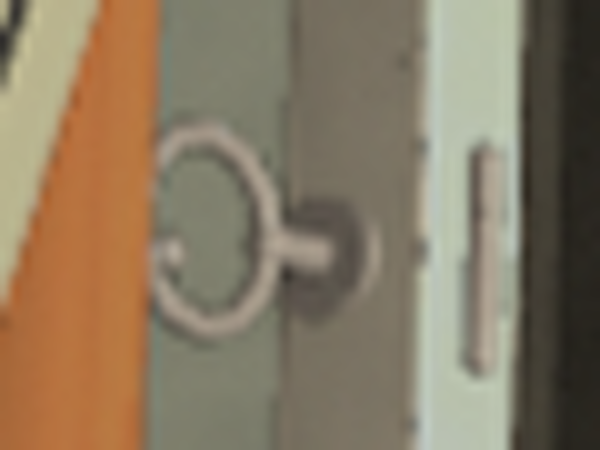

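Looking through the ring, the prong tip is at (542,250) and the ring centre at (546,248). Raising the tip moves it about +5.6 px across and −1.8 px down, which puts it at the ring's centre. I'll raise it with a 2 mm backward correction.

Request:
step_arm:
  rows:
    - [[1,0,-8],0]
    - [[2,0,-16],0]
    - [[2,0,-24],0]
    - [[2,0,-32],0]
    - [[2,0,-38],0]
    - [[2,0,-41],0]
    - [[2,0,-41],0]
    - [[2,0,-41],0]

```text
time: 7.25
tool_pos: [529.0, -152.5, 294.7]
tcp_rot: [-180.0, -0.0, 83.5]
ft_force: [0.5, 0.6, -2.8]
finger_gap: 20.6
grip_force: 69.5
```

```bash
python3 - <<'E'
from h import *
import cv2
s=r.sense();t=s['tool_pos'];print(s['time'],t,s['tcp_rot'],s['ft_force'])
im=snapshot('top')
print(proj('top',t-222*WY+[0,0,43]))
cv2.imwrite('pics/c5.png',cv2.resize(im[225:270,525:585],(600,450),interpolation=cv2.INTER_CUBIC))
E
```

```text
7.25 [ 528.95087376 -152.50059053  294.68567502] [-1.79973835e+02 -6.35627230e-03  8.34971974e+01] [ 0.5271434   0.56817485 -2.83869404]
[550.40293843 246.36303081]
```

View pics/c5.png

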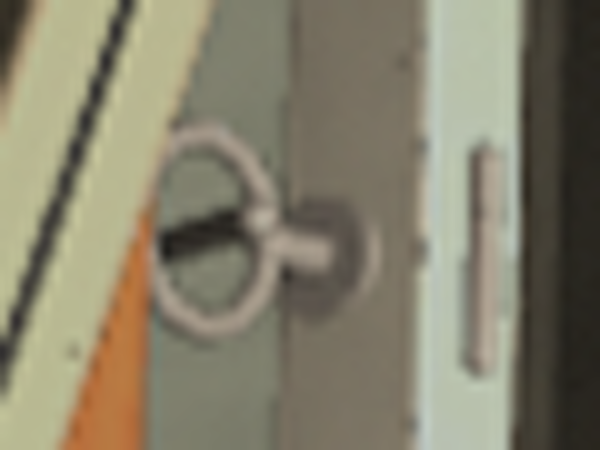

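The prong now shows dark inside the ring's hole, with its tip at (551,246.5) above the far wire, and there is no contact force. The hook is in the eye, so I'll pull gently.

Request:
step_arm:
  rows:
    - [[3,0,0],0]
    - [[7,0,0],0]
    - [[11,0,0],0]
    - [[15,0,0],0]
    - [[19,0,0],0]
    - [[23,0,0],0]
    - [[27,0,0],0]
    - [[31,0,0],0]
    - [[35,0,0],0]
    - [[39,0,0],0]
    - [[42,0,0],0]
    - [[45,0,0],0]

```text
time: 8.5
tool_pos: [534.2, -107.5, 294.9]
tcp_rot: [-180.0, -0.0, 83.5]
ft_force: [-0.9, -3.0, 0.1]
finger_gap: 21.2
grip_force: 69.8
```

```bash
python3 - <<'E'
from h import *
from scipy.optimize import minimize_scalar
import cv2
s=r.sense();t=s['tool_pos'];print(s['time'],t,s['tcp_rot'],s['ft_force'],np.dot(s['ft_force'],WY))
im=snapshot('top');sc=snapshot('scene');cv2.imwrite('pics/t6.png',im);cv2.imwrite('pics/s6.png',sc)
print(np.abs(im[225:270,525:585].astype(int)-cv2.imread('pics/t3.png')[225:270,525:585]).mean())
o=np.hstack([cv2.resize(im[200:300,480:600],(480,400)),cv2.resize(sc[90:220,120:225],(320,400))])
cv2.imwrite('pics/c6.png',o)
E
```

```text
8.5 [ 534.17375669 -107.45227094  294.91430708] [-1.79993019e+02 -5.87600271e-03  8.35109146e+01] [-0.92614481 -2.96580355  0.1008464 ] -3.0515815060778753
28.319506172839507
```

View pics/c6.png

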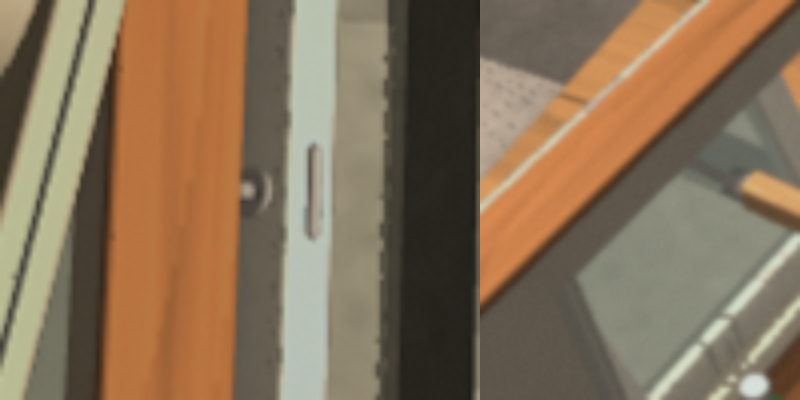

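The sash has followed the pole: its top edge moved from column 572 to 559, with a 3 N pull. I'll continue.

Request:
step_arm:
  rows:
    - [[4,0,-0.3],0]
    - [[8,0,-0.5],0]
    - [[12,0,-0.8],0]
    - [[16,0,-1],0]
    - [[20,0,-1],0]
    - [[24,0,-1],0]
    - [[28,0,-1],0]
    - [[32,0,-1],0]
    - [[36,0,-1],0]
    - [[40,0,-1],0]
    - [[44,0,-1],0]
    - [[48,0,-1],0]

```text
time: 9.8
tool_pos: [539.6, -59.8, 295.9]
tcp_rot: [-180.0, -0.0, 83.5]
ft_force: [-0.1, -3.2, -4.6]
finger_gap: 21.1
grip_force: 69.3
```

Request:
step_arm:
  rows:
    - [[2,0,0],0]
    - [[4,0,0],0]
    - [[6,0,0],0]
    - [[8,0,0],0]
    - [[9,0,0],0]
    - [[10,0,0],0]
    - [[10,0,0],0]

```text
time: 10.5
tool_pos: [540.7, -50.1, 296.0]
tcp_rot: [180.0, -0.0, 83.5]
ft_force: [0.2, -3.1, -3.4]
finger_gap: 21.2
grip_force: 69.3
```

Request:
step_arm:
  rows:
    - [[1,0,0],0]
    - [[2,0,0],0]
    - [[3,0,0],0]
    - [[4,0,0],0]
    - [[5,0,0],0]
    - [[6,0,0],0]
    - [[6,0,0],0]

```text
time: 11.2
tool_pos: [541.4, -44.0, 296.0]
tcp_rot: [-180.0, -0.0, 83.5]
ft_force: [0.3, -0.7, -3.8]
finger_gap: 21.1
grip_force: 69.3
```

Request:
step_arm:
  rows:
    - [[0.5,0,0],0]
    - [[1,0,0],0]
    - [[1.5,0,0],0]
    - [[2,0,0],0]
    - [[2,0,0],0]

```text
time: 11.7
tool_pos: [541.6, -42.2, 296.0]
tcp_rot: [-180.0, -0.0, 83.5]
ft_force: [-0.6, -2.9, -3.7]
finger_gap: 21.3
grip_force: 69.3
```

Request:
step_arm:
  rows:
    - [[0.5,0,0],0]
    - [[1,0,0],0]
    - [[1.5,0,0],0]
    - [[2,0,0],0]
    - [[2,0,0],0]

```text
time: 12.2
tool_pos: [541.8, -40.2, 296.0]
tcp_rot: [-180.0, -0.0, 83.5]
ft_force: [-0.1, -2.1, -3.8]
finger_gap: 20.9
grip_force: 69.3
```

Request:
step_arm:
  rows:
    - [[0.5,0,0],0]
    - [[1,0,0],0]
    - [[1.5,0,0],0]
    - [[2,0,0],0]
    - [[2,0,0],0]

```text
time: 12.7
tool_pos: [542.0, -39.2, 296.0]
tcp_rot: [180.0, 0.1, 83.5]
ft_force: [-1.3, -6.9, -4.2]
finger_gap: 20.8
grip_force: 69.3
```

Catch resistance has begun.

Request:
step_arm:
  rows:
    - [[0.5,0,0],0]
    - [[1,0,0],0]
    - [[1.5,0,0],0]
    - [[1.5,0,0],0]

```text
time: 13.1
tool_pos: [542.2, -38.8, 296.0]
tcp_rot: [180.0, 0.2, 83.4]
ft_force: [-1.4, -12.8, -5.5]
finger_gap: 20.9
grip_force: 69.3
```

Request:
step_arm:
  rows:
    - [[0.5,0,0],0]
    - [[1,0,0],0]
    - [[1,0,0],0]

```text
time: 13.4
tool_pos: [542.2, -38.6, 296.0]
tcp_rot: [180.0, 0.3, 83.4]
ft_force: [-1.2, -16.2, -4.7]
finger_gap: 20.8
grip_force: 69.3
```

Request:
step_arm:
  rows:
    - [[0.4,0,0],0]
    - [[0.4,0,0],0]

```text
time: 13.6
tool_pos: [542.3, -38.4, 296.1]
tcp_rot: [180.0, 0.3, 83.4]
ft_force: [-0.9, -17.5, -5.4]
finger_gap: 20.7
grip_force: 69.3
```

Request:
step_arm:
  rows:
    - [[0.4,0,0],0]
    - [[0.4,0,0],0]

```text
time: 13.8
tool_pos: [542.3, -37.7, 296.0]
tcp_rot: [180.0, 0.2, 83.4]
ft_force: [-0.1, -14.6, -4.8]
finger_gap: 21.3
grip_force: 69.3
```

Request:
step_arm:
  rows:
    - [[0,0,0],0]
    - [[0,0,0],0]

```text
time: 14.0
tool_pos: [542.3, -37.2, 295.9]
tcp_rot: [180.0, 0.2, 83.4]
ft_force: [-1.6, -12.6, -4.2]
finger_gap: 21.4
grip_force: 69.2
```

Request:
step_arm:
  rows:
    - [[0.3,0,0],0]
    - [[0.3,0,0],0]

```text
time: 14.2
tool_pos: [542.4, -36.1, 295.8]
tcp_rot: [-180.0, 0.1, 83.4]
ft_force: [-0.3, -8.0, -5.2]
finger_gap: 21.0
grip_force: 69.1
```

Request:
step_arm:
  rows:
    - [[0,0,0],0]
    - [[0,0,0],0]
    - [[0,0,0],0]

```text
time: 14.5
tool_pos: [542.4, -35.0, 295.7]
tcp_rot: [-180.0, 0.0, 83.5]
ft_force: [0.8, -3.4, -5.1]
finger_gap: 21.1
grip_force: 69.1
```

Request:
step_arm:
  rows:
    - [[0.4,0,0],0]
    - [[0.8,0,0],0]
    - [[0.8,0,0],0]

```text
time: 14.8
tool_pos: [542.7, -33.9, 296.3]
tcp_rot: [180.0, 0.0, 83.5]
ft_force: [-0.3, -3.2, -2.5]
finger_gap: 20.8
grip_force: 69.5
```

Request:
step_arm:
  rows:
    - [[0.5,0,0],0]
    - [[1,0,0],0]
    - [[1,0,0],0]

```text
time: 15.1
tool_pos: [542.7, -33.7, 296.2]
tcp_rot: [180.0, 0.1, 83.5]
ft_force: [-1.0, -7.7, -1.5]
finger_gap: 21.1
grip_force: 69.5
```

Request:
step_arm:
  rows:
    - [[0.5,0,0],0]
    - [[1,0,0],0]
    - [[1,0,0],0]

```text
time: 15.4
tool_pos: [542.8, -33.6, 296.2]
tcp_rot: [180.0, 0.2, 83.4]
ft_force: [-0.7, -10.8, -2.9]
finger_gap: 21.1
grip_force: 69.5
```

The sash is on its stop: the force rises without any movement, after 119 mm of travel where I expected 118. I'll centre the prong in the ring and lower the hook out.

Request:
step_arm:
  rows:
    - [[-2,0,0],0]
    - [[-5,0,0],0]
    - [[-8,0,0],0]
    - [[-11,0,0],0]
    - [[-11,0,0],0]
    - [[-11,0,0],0]

```text
time: 16.0
tool_pos: [541.6, -42.8, 296.0]
tcp_rot: [180.0, -0.0, 83.5]
ft_force: [0.6, 0.5, -1.9]
finger_gap: 20.8
grip_force: 69.5
```

Request:
step_arm:
  rows:
    - [[0,0,5],0]
    - [[0,0,12],0]
    - [[0,0,20],0]
    - [[0,0,28],0]
    - [[0,0,36],0]
    - [[0,0,43],0]
    - [[0,0,48],0]
    - [[0,0,48],0]

```text
time: 16.8
tool_pos: [541.1, -42.8, 246.9]
tcp_rot: [-179.9, -0.0, 83.5]
ft_force: [-0.2, 0.2, -1.8]
finger_gap: 21.0
grip_force: 69.5
```

```bash
python3 - <<'E'
from h import *
import cv2
s=r.sense();print(s['time'],s['tool_pos'],s['tcp_rot'],s['ft_force'])
im=snapshot('top');sc=snapshot('scene')
o=np.hstack([cv2.resize(im[130:380,400:600],(400,500)),cv2.resize(sc[60:260,80:240],(400,500))])
cv2.imwrite('pics/c7.png',o)
E
```

```text
16.8 [541.08129327 -42.77380296 246.89890678] [-1.79908659e+02 -2.73904557e-03  8.35011388e+01] [-0.21511154  0.18864983 -1.792094  ]
```

View pics/c7.png

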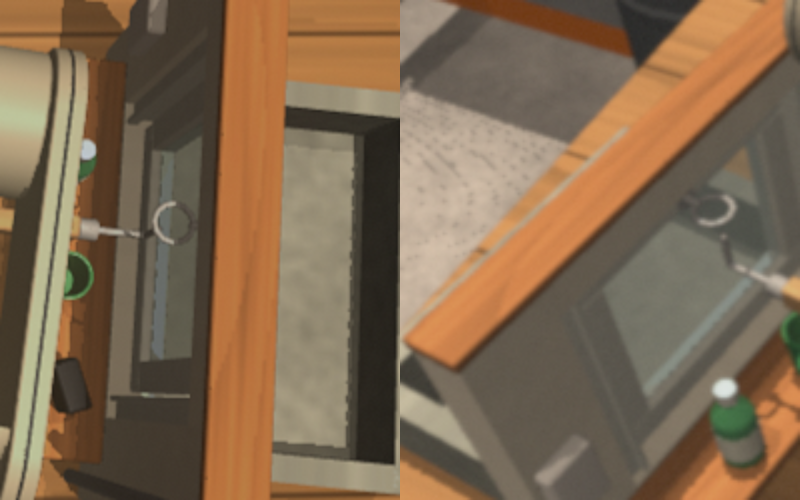

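Both views show the sash closed: the ring is at top (486.5,241) and the hook is free below it, with the prong near top (470,246.5). The glue, jar and clock are undisturbed. I'll check the numbers and plan the return.

```bash
python3 - <<'E'
from h import *
s=r.sense();t=s['tool_pos']
for th in(0,.01,.03):print(th,proj('top',eye(th)),proj('scene',eye(th)))
print('scene ring seen',80+(715-400)*.4,60+210*.4)
print('tip',proj('top',t-222*WY+[0,0,43]),proj('scene',t-222*WY+[0,0,43]),'scene seen',80+(724-400)*.4,60+238*.4)
C=[541.5,-42.9,248,83.5];print(mv(C,[570,247.5,200,80]))
E
```

```text
0 [487.0516377 240.6876291] [204.33731755 143.33960265]
0.01 [488.36614198 240.77494344] [203.50348235 142.84121702]
0.03 [490.9931828 240.9564739] [201.83824793 141.86452752]
scene ring seen 206.0 144.0
tip [479.17736943 243.84943533] [208.48532672 154.33319265] scene seen 209.6 155.2
[291.8  -4.6  48.    3.5]
```

Request:
step_arm:
  rows:
    - [[20,0,0],0]
    - [[60,0,0],0]
    - [[105,-1,5],0.5]
    - [[150,-2,15],1]
    - [[195,-3,25],2]
    - [[240,-4,35],3]
    - [[275,-4.6,45],3.5]
    - [[291.8,-4.6,48],3.5]
    - [[291.8,-4.6,48],3.5]
    - [[291.8,-4.6,48],3.5]
    - [[291.8,-4.6,48],3.5]

```text
time: 18.0
tool_pos: [570.6, 246.4, 200.8]
tcp_rot: [179.9, 0.0, 79.9]
ft_force: [-0.0, 0.0, -2.5]
finger_gap: 21.0
grip_force: 69.5
```

```bash
python3 - <<'E'
from h import *
import cv2
s=r.sense();t=s['tool_pos'];print(s['time'],t,s['tcp_rot'],s['ft_force'])
u=np.array([np.cos(np.radians(80)),np.sin(np.radians(80)),0]);p=t-222*u+[0,0,43]
im=snapshot('top');sc=snapshot('scene');w=snapshot('wrist')
q=proj('top',p);g=proj('scene',p);print(q,g,proj('top',t+u*290+[0,0,21]))
q=q.astype(int);g=g.astype(int);print(q-[65,40],g-[65,40])
c=lambda i,p:cv2.resize(i[p[1]-40:p[1]+40,p[0]-65:p[0]+65],(390,240),interpolation=cv2.INTER_CUBIC)
o=np.vstack([np.hstack([c(im,q),c(sc,g)]),cv2.resize(w[:, :],(780,585))[:340]])
cv2.imwrite('pics/c8.png',o);print(o.shape)
E
```

```text
18.0 [570.57458891 246.37323973 200.76400002] [1.79939345e+02 2.03645426e-03 7.99356302e+01] [-0.00659767  0.01535143 -2.52923841]
[319.81668651 240.97629491] [324.27900838 212.51910521] [ 60.53870191 200.04639973]
[254 200] [259 172]
(580, 780, 3)
```

View pics/c8.png

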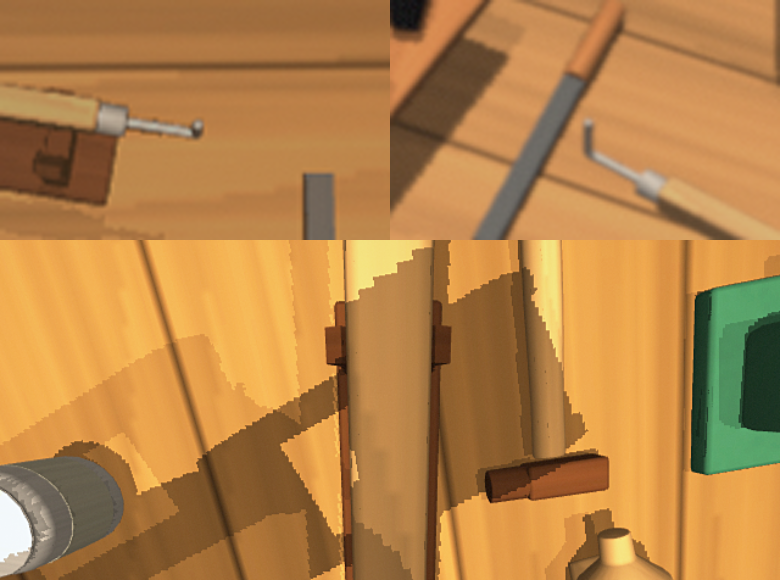

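No slip: the tip is at top (320.3,242) and scene (325.3,212.7), both within about 1 px of prediction. The wrist view shows the pole centred over the rest. I'll lower it.

Request:
step_arm:
  rows:
    - [[0,0,30],0]
    - [[0,0,60],0]
    - [[0,0,85],0]
    - [[0,0,98],0]
    - [[0,0,106],0]
    - [[0,0,114],0]
    - [[0,0,120],0]
    - [[0,0,120],0]

```text
time: 18.95
tool_pos: [570.0, 247.6, 79.9]
tcp_rot: [-180.0, 0.0, 80.0]
ft_force: [0.2, -0.7, -3.5]
finger_gap: 21.0
grip_force: 69.6
```

Request:
step_arm:
  rows:
    - [[0,0,4],0]
    - [[0,0,8],0]
    - [[0,0,11],0]
    - [[0,0,13],0]
    - [[0,0,14],0]
    - [[0,0,14],0]

```text
time: 19.55
tool_pos: [569.9, 247.6, 65.8]
tcp_rot: [-180.0, 0.0, 80.0]
ft_force: [0.4, 0.7, -3.0]
finger_gap: 20.9
grip_force: 69.6
```

Request:
step_arm:
  rows:
    - [[0,0,0.5],0]
    - [[0,0,1],0]
    - [[0,0,1.5],0]
    - [[0,0,1.5],0]

```text
time: 19.95
tool_pos: [570.2, 247.7, 65.5]
tcp_rot: [180.0, -0.0, 80.0]
ft_force: [-3.3, -0.8, 5.5]
finger_gap: 21.0
grip_force: 70.8
```

Seated, with the same contact force as when I picked it up. I'll open the fingers and retreat.

Request:
step_arm:
  rows:
    - [[0,0,0],0]
    - [[0,0,0],0]
    - [[0,0,0],0]
    - [[0,0,0],0]
    - [[0,0,0],0]
    - [[0,0,0],0]
    - [[0,0,0],0]
    - [[0,0,0],0]
  fingers: 1

```text
time: 20.75
tool_pos: [570.0, 247.6, 64.5]
tcp_rot: [-180.0, -0.0, 80.0]
ft_force: [-0.7, -0.5, 0.1]
finger_gap: 85.2
grip_force: 0.0
```

Request:
step_arm:
  rows:
    - [[0,0,-15],0]
    - [[0,0,-40],0]
    - [[0,0,-80],0]
    - [[0,0,-120],0]
    - [[0,0,-160],0]
    - [[40,0,-190],0]
    - [[80,0,-200],0]
    - [[80,0,-200],0]
    - [[80,0,-200],0]

```text
time: 21.65
tool_pos: [583.8, 327.2, 265.6]
tcp_rot: [179.9, -0.0, 80.1]
ft_force: [0.0, -0.3, -0.6]
finger_gap: 85.6
grip_force: 0.0
```

```bash
python3 - <<'E'
from h import *
import cv2
s=r.sense();print(s['time'],s['tool_pos'],s['ft_force'],s['finger_gap'])
im=snapshot('top');sc=snapshot('scene')
a=cv2.imread('pics/top0.png')
for n,b in dict(last=(243,145,365,192),tin=(180,328,222,370),rasp=(350,255,372,390),mallet=(205,170,237,212),pole=(270,235,322,262)).items():
    x0,y0,x1,y1=b;print(n,np.abs(im[y0:y1,x0:x1].astype(int)-a[y0:y1,x0:x1]).mean().round(1))
o=np.hstack([cv2.resize(im[130:380,150:570],(480,286)),cv2.resize(sc[220:400,310:540],(320,286))])
cv2.imwrite('pics/c9.png',o)
E
```

```text
21.65 [583.82976508 327.20650065 265.56673252] [ 0.03511887 -0.28771985 -0.60397437] 85.5753829688068
last 4.9
tin 44.7
rasp 4.6
mallet 3.7
pole 6.3
```

View pics/c9.png

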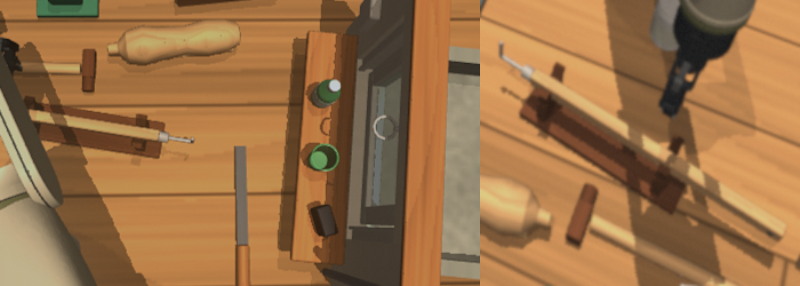

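The pole lies in both forks with its hook up toward the window, the sash is shut, and the bystanders are where they were. The tin is only hidden by the arm in the top view. I viewed 12 pictures, two over the limit of 10. I'm handing in now.

```bash
python3 -c "
from bench import r
print(r.hand_in())"
```

```text
the job is handed in; nothing more can be done
None
```

The window is shut and held by its catch, and the pole is back in both forks with its hook up toward the window. I handed in at about 22 s with a peak pull of about 17.5 N, but I viewed 12 pictures, two over the limit of 10.

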